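Unweight the test box and hold its sprung lid just below balance

ROBOT

A 7-joint arm with a two-finger parallel gripper is mounted at the origin on the work surface. World frame = base frame: x ahead of the robot, y to its left, z up, the work surface at z = 0. Lengths are in m, angles in rad, forces in N, time in s.
With the tool pointing down it reaches from about 0.4 to 0.75 m from the base axis. Payload 19.5 kg.
Tool frame: the origin (TCP) lies at the very end of the fingers, on their centre line; the grasp point (between the pads) lies 19 mm behind it; z points along the fingers, y is the line along which they close (so a half turn about z gives the same grasp; the last joint's range is limited). The gripper opens to 85 mm and grips with 20 to 120 N. Pads are 22 mm wide; open, the fingers measure 114 mm over their backs; the gripper's body (76 mm by 85 mm) begins 54 mm behind the grasp point. The pads swing forward as they close: fully open they stand 13 mm farther back than shut.
Start: joints at [1.117, 0.707, -0.028, 1.485, 0.022, 0.951, -0.075], TCP at [0.23, -0.527, 0.231] pointing down, gripper open.
Joint ranges: [-2.71, 2.71], [-0.32, 2.16], [-1.57, 1.52], [0, 2.45], [-1.46, 4.6], [0, 2.02], [-2.83, 2.83]. Speed limits (rad/s): [1.89, 1.89, 2.57, 2.57, 3.01, 3.01, 3.01].

INTERFACE

Orientations are given as a unit quaternion [x, y, z, w].
In Python, from bench import env gives the robot as it stands.
- The arm moves only by the tool move_arm, never from a script. Its arguments are lists of equal length, an entry for each row: "twist": the turn, a rotation vector about the world's x, y, z in units of 6 degrees (1.0 is 6 degrees), a list of three; "translation": the shift along the world's x, y, z in units of 0.04 m (1.0 is 0.04 m), a list of three; "grip": the opening, from 0 (shut) to 1 (fully open). In form: {"twist": [[rx, ry, rz], ...], "translation": [[dx, dy, dz], ...], "grip": [grip, ...]}. A call has 1 to 20 rows; each row shifts and turns the commanded pose from where the row before left it; what a row does not reach is not made up. A row lasts 1/12 s, in which the tool goes at most 41.7 mm and 7.16 degrees, less where a joint would pass 70% of its speed; a pose out of reach is approached as far as the arm can. A call with a number of a shift or a turn outside -1 to 1 is refused whole. A call with a gripper value outside its range is refused whole. The fingers move at their own pace and stop on an object; "force" is the grip in N (left out, the last holds). Time passes only in rows, so rows that do not move let the fingers close. It gives the time, the measured TCP pose, the force, the opening and the grip force at its end, in the units of the state.
- env.sense(): the state, without advancing time (a new reading comes with each control period).
- env.camera(name): name is "side" or "top"; returns the picture (420x560x3 uint8, blue, green, red); there is no depth.
- env.calibration(name): a dict with "vfov" (degrees; the focal length in pixels is half the picture's height over the tangent of half this angle, whatever the lens; pixels are square), "cx", "cy" (the principal point, pixels), "camera_from_world" (4x4, takes a point from world to camera coordinates). Camera axes: x right, y up, looking along -z (the intrinsics and any distortion apply to the point x, -y, -z); pixel columns grow to the right and rows downward; lengths in m; the calibration is good to about 2 mm. A picture is of the moment at which its call begins. calibration takes no time and is no camera call.
- env.sign_off(): hands the job in; it is judged then, once.
The state is a dict: "t": time; "qpos": joint angles; "qd": joint speeds; "joint_torque": joint torques, N m; "ee_pos": TCP position; "eef_rot": TCP orientation; "ft_force": force on the tool from outside, world axes, zero at the start; "torque": the same for the moment, N m; "gripper_width": opening from 0.0 (shut) to 1.0 (fully open); "finger_force": force on a finger pad.
Only numpy, scipy, OpenCV 4.12 (cv2) and the standard library are available. Lean on these libraries where they do the work, as an engineer would, in place of code of your own. Each camera call takes 0.05 s, during which the arm holds its last target. There are 200 camera calls.

TASK

The hinge springs of the shielded test box are about to be adjusted. With the lid still shut, lift the steel weight ring up off the post on the lid and leave it lying flat in the low open tray. Then grip the lid by its bar, raise it clearly past its balance point (the stud on the quadrants beside the hinge), without letting it fly fully open, bring it back and finish holding it still just below the balance point: the program ends with the gripper still holding the lid there. Leave the carton, jar and screwdriver where they are.

Things in the scene. Friction and masses are not known exactly. Their poses are not given: they have to be found in the camera images.
- box: Shielded test box, fixed: aluminium, 160 (x) by 200 (y) mm, body 84 mm high, lid hinged on its far (+x) side. Origin: centre of its underside, on the bench. x points from the bar handle to the hinge, y along the hinge, z up. A steel quarter-circle of 80 mm radius about the hinge stands beside the lid at y = +-108 mm, with a short thick radial stud at the balance angle.
- box_hinge (a point): Middle of the lid's hinge axis, which runs along the box's y; in the box frame at (80, 0, 90) mm. Does not move with the lid.
- lid (a joint): Lid angle, rad: 0 shut, grows as it opens, stop at 1.5. Springs nearly carry the lid (0.5 kg); its balance point is 0.90 rad (52 deg, the stud): below it a released lid falls shut, above it the springs throw it open. Next to no friction; under 2 N at the bar. Clearly past: over 1.0, but over 1.4 counts as flown open. Just below: 0.60 to 0.89.
- lid_bar (a point): Middle of the lid's bar handle: round steel bar of 12 mm diameter, along y, 120 mm long, with a leg at each end to the plate; 205 mm from the hinge axis in the plane of the lid, 45 mm in front of the plate's front edge; open space in front, above and below. It can turn within a grasp.
- weight: Steel weight ring round the lid's post, lying on the lid: outer diameter 44, hole 22, height 24 mm, about 0.2 kg. Origin: centre of its underside; z is its axis.
- tray: Low open tray of grey plastic, fixed, 140 by 140 mm outside, rim 18 mm high, walls 4 mm, floor about 4 mm thick; stands to the left or right of the box. Origin: centre of its underside. Sides along its x and y.
- carton: Cardboard carton with a paper band, 90 by 120 by 60 mm, loose, on the other side of the box from the tray; leave alone. Origin: centre of its underside.
- jar: Closed glass jar, 60 mm diameter, 70 mm high, loose; leave alone. Origin: centre of its underside.
- screwdriver: Screwdriver, 170 mm long, lying on the bench, loose; leave alone.
- lid_post (a point): Top end of the steel post (14 mm diameter) that stands 45 mm out of the middle of the lid's top face, 80 mm from the hinge axis. The lid itself is an aluminium plate 160 (x) by 196 (y) by 12 mm, its mid-thickness level with the hinge axis, so its top face lies 6 mm above the hinge when shut.
Not all that is in view belongs to the job. Several things have the shape of the weight; the one meant has the colours described above. Several things have the shape of the tray; the one meant has the colours described above.

How it is judged:
On the way, in this order (a step that is already met when the one before it is completed fails the run):
1. the weight ring is lifted clear over the top of the post while the lid is shut (z of weight in the frame of box above 0.141 m and value of joint lid below 0.12 rad), for 0.1 s.
2. the weight ring lies flat in the tray, let go, with the lid still shut (x of weight in the frame of tray between -0.05 and 0.05 m and y of weight in the frame of tray between -0.05 and 0.05 m and z of weight in the frame of tray below 0.01 m and angle between the z axis of weight and the z axis of tray, either way round below 0.15 rad and contact force between weight and the fingers below 0.1 N and linear speed of weight below 0.03 m/s and value of joint lid below 0.12 rad), for 0.2 s.
3. the lid is raised clearly past its balance point (value of joint lid above 1 rad), for 0.1 s.
At the end, for the whole second after the job is handed in: The fingers hold the lid still (under 0.08 rad/s) at 0.60 to 0.89 rad, just below its balance point of 0.90 rad, with nothing else touching it, and the weight ring lies flat (within 0.15 rad) on the tray's floor, let go and at rest (value of joint lid between 0.6 and 0.89 rad and velocity of joint lid between -0.08 and 0.08 rad/s and contact force between lid and the fingers above 0.1 N and contact force between lid and weight below 0.05 N and contact force between lid and carton below 0.05 N and contact force between lid and jar below 0.05 N and contact force between lid and screwdriver below 0.05 N and x of weight in the frame of tray between -0.05 and 0.05 m and y of weight in the frame of tray between -0.05 and 0.05 m and z of weight in the frame of tray below 0.01 m and angle between the z axis of weight and the z axis of tray, either way round below 0.15 rad and contact force between weight and the fingers below 0.1 N and linear speed of weight below 0.03 m/s); the arm keeps its last pose, push and grip.
It fails at once if the lid flew open (over 1.4 rad) (value of joint lid above 1.4 rad).
It fails at once if a bystander was moved by more than 30 mm (distance of any of carton, jar, screwdriver from where it was at the start of the episode above 0.03 m).
It also fails if it takes over 64 s, if anything falls off the work surface, if the arm or the gripper's body presses on something with over 40 N, if the wrist force passes 120 N, or if a joint passes its speed limit or range.

## Working session

There is one attempt and no reset: what is moved stays moved. The work goes in short steps, Python scripts to look and compute and a tool call to move; the robot and the scene stay as the last step left them, time stands still between calls to the robot, and variables do not carry over. Pictures are saved under pics/ and viewed, at most 10 in all, crops included, and the job is handed in when it is done.

Besides the shell and the picture viewer there is one more tool, called after ">>>" as name(argument=value, ...) on one line, values as JSON. move_arm: Moves the arm, as the interface text tells. Its arguments: {"type":"object","properties":{"twist":{"type":"array","items":{"type":"array","items":{"type":"number","minimum":-1,"maximum":1}}},"translation":{"type":"array","items":{"type":"array","items":{"type":"number","minimum":-1,"maximum":1}}},"grip":{"type":"array","items":{"type":"number"}},"force":{"type":"number"}},"required":["twist","translation","grip"]}

```bash
mkdir -p pics; ls; python3 - <<'E'
from bench import env
import cv2,numpy as np
for n in ("side","top"):
    im=env.camera(n); cv2.imwrite(f"pics/{n}0.png",im)
    c=env.calibration(n); print(n,{k:(np.round(v,4).tolist()) if k=="camera_from_world" else v for k,v in c.items()})
s=env.sense(); print({k:np.round(v,3).tolist() for k,v in s.items()})
E
```

```text
pics
side {'vfov': 49.175908482159834, 'cx': 280.50784701304076, 'cy': 207.96004671657593, 'camera_from_world': [[0.9892, -0.1452, -0.0209, -0.5437], [0.0954, 0.5285, 0.8435, -0.2015], [-0.1114, -0.8364, 0.5367, -1.152], [0.0, 0.0, 0.0, 1.0]]}
top {'vfov': 51.929371928011264, 'cx': 279.2787879357416, 'cy': 207.03945050999693, 'camera_from_world': [[0.0263, -0.9997, -0.002, 0.0825], [0.9876, 0.0257, 0.1546, -0.6155], [-0.1545, -0.0061, 0.988, -1.1166], [0.0, 0.0, 0.0, 1.0]]}
{'t': 0.1, 'qpos': [1.117, 0.707, -0.028, 1.485, 0.022, 0.951, -0.076], 'qd': [-0.001, -0.001, -0.0, -0.001, 0.001, -0.001, 0.0], 'joint_torque': [0.002, -88.429, 1.237, -23.645, 0.017, 0.005, -0.0], 'ee_pos': [0.23, -0.527, 0.231], 'eef_rot': [0.979, 0.204, -0.0, -0.0], 'ft_force': [-0.125, -0.521, 0.259], 'torque': [-0.011, -0.049, -0.007], 'finger_force': 0.0, 'gripper_width': 0.998}
```

View pics/side0.png

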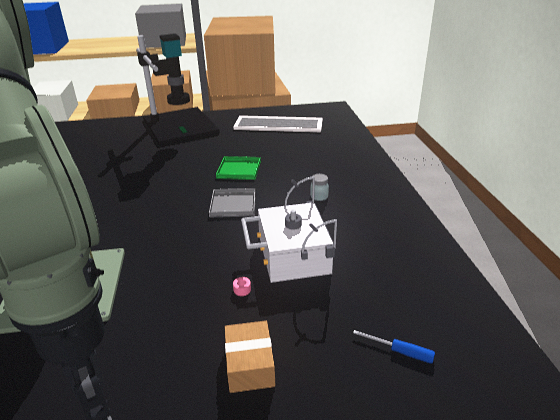

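View pics/top0.png

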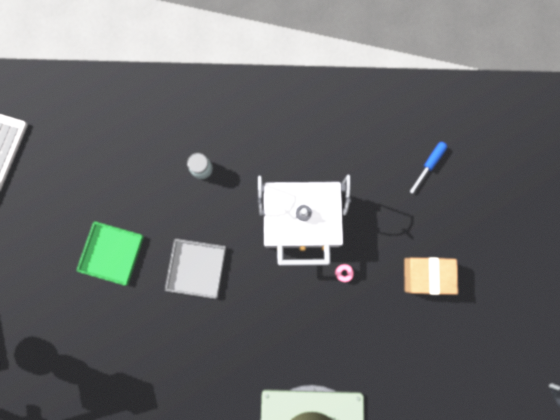

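The side view shows the white box at (297,245), with the dark steel ring on its post at (293,220). The grey tray is at (233,203), the jar at (320,188), the carton at (250,355) and the screwdriver at (395,347).

The top view shows the ring at (304,213), the bar at (303,262) and the grey tray at (196,269).

There are two lookalikes:
- **Rings:** steel at top (304,213), pink at top (344,273). The steel one on the post fits the description.
- **Trays:** grey at top (196,269), green at top (110,253). The grey one fits.

I'll confirm both choices in an enlarged crop.

```bash
cat > h.py <<'E'
import numpy as np,cv2
from bench import env
def cal(n):
    c=env.calibration(n); M=np.array(c["camera_from_world"]); f=210/np.tan(np.radians(c["vfov"])/2)
    return M,f,c["cx"],c["cy"]
def ray(n,p):
    M,f,cx,cy=cal(n); d=np.array([(p[0]-cx)/f,-(p[1]-cy)/f,-1.]); R=M[:3,:3]
    return -R.T@M[:3,3], R.T@d
def onz(n,p,z):
    o,d=ray(n,p); return o+d*(z-o[2])/d[2]
def tri(ps,pt):
    (a,u),(b,v)=ray("side",ps),ray("top",pt)
    s=np.linalg.lstsq(np.c_[u,-v],b-a,rcond=None)[0]; P,Q=a+s[0]*u,b+s[1]*v
    return (P+Q)/2,np.linalg.norm(P-Q)
def proj(n,P):
    M,f,cx,cy=cal(n); q=M[:3,:3]@np.asarray(P)+M[:3,3]; return np.array([cx+f*q[0]/-q[2],cy-f*q[1]/-q[2]])
E
python3 - <<'E'
from h import *
t=cv2.imread("pics/top0.png"); s=cv2.imread("pics/side0.png")
a=cv2.resize(t[170:310,160:360],(800,560),interpolation=cv2.INTER_CUBIC)[:,:]
b=cv2.resize(s[170:300,200:350],None,fx=4,fy=4,interpolation=cv2.INTER_CUBIC)
cv2.imwrite("pics/ctop.png",a); cv2.imwrite("pics/cside.png",b)
# grey tray in both: low-saturation mid grey
for n,im,roi in(("top",t,(155,230,75,80)),("side",s,(203,183,58,38))):
    x,y,w,h=roi; c=im[y:y+h,x:x+w].astype(int)
    m=((c.max(2)>60)&(np.ptp(c,2)<30)).astype(np.uint8)
    k=max(cv2.findContours(m,0,2)[0],key=cv2.contourArea); print(n,cv2.minAreaRect(k),(cv2.boxPoints(cv2.minAreaRect(k))+[x,y]).round(1).tolist(),
      (cv2.approxPolyDP(cv2.convexHull(k),3,True)[:,0]+[x,y]).tolist())
E
```

```text
top ((37.0, 39.5), (79.0, 74.0), 90.0) [[155.0, 230.0], [229.0, 230.0], [229.0, 309.0], [155.0, 309.0]] [[229, 230], [229, 309], [155, 309], [155, 230]]
side ((31.5, 21.0), (32.0, 51.0), 90.0) [[209.0, 188.0], [260.0, 188.0], [260.0, 220.0], [209.0, 220.0]] [[255, 188], [260, 220], [209, 216], [213, 189]]
```

View pics/ctop.png

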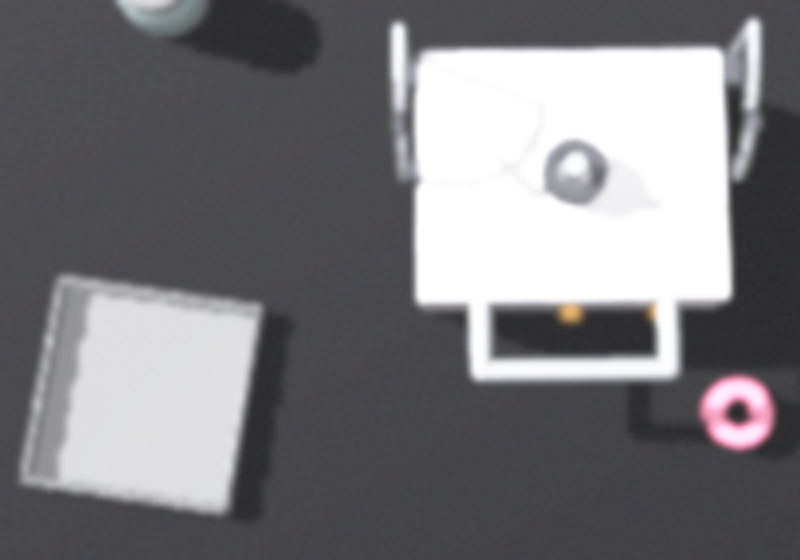

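View pics/cside.png

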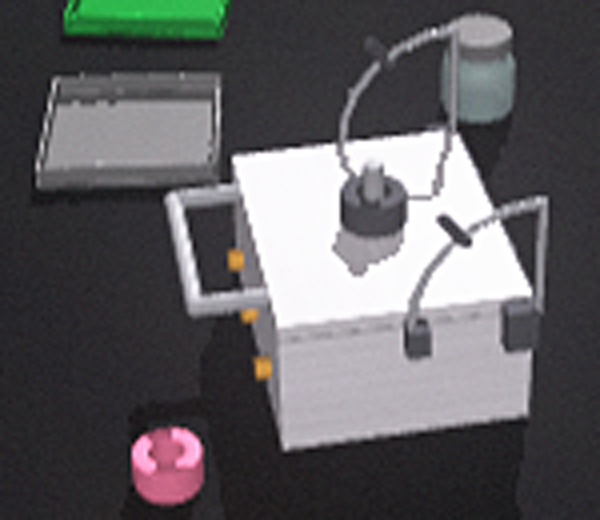

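The crops confirm it. The dark steel ring sits on the lid post, at crop-top (576,173) and crop-side (374,205), and the pink ring is on the bench. The grey tray has corners at crop-top (62,274), (263,303), (228,515) and (22,485); the green tray is the decoy.

```bash
python3 - <<'E'
from h import *
T=lambda x,y:((x+.5)/4-.5+160,(y+.5)/4-.5+170)
S=lambda x,y:((x+.5)/4-.5+200,(y+.5)/4-.5+170)
for k,a,b in(("lidFL",S(233,157),T(415,304)),("lidFR",S(275,326),T(731,302)),("lidBL",S(447,132),T(417,48)),("lidBR",S(530,293),T(725,47)),
 ("barL",S(175,198),T(480,370)),("barR",S(193,303),T(672,367)),("trayBL",S(58,73),T(62,274)),("trayBR",S(220,75),T(263,303)),("trayFL",S(38,180),T(22,485)),("trayFR",S(217,177),T(228,515))):
    P,e=tri(a,b); print(k,P.round(4),round(e,4))
t=cv2.imread("pics/top0.png").astype(int); s=cv2.imread("pics/side0.png").astype(int)
def cen(im,x0,y0,x1,y1,f):
    c=im[y0:y1,x0:x1]; m=f(c).astype(np.uint8); n,l,st,ce=cv2.connectedComponentsWithStats(m); i=1+st[1:,4].argmax(); return ce[i]+[x0,y0],st[i]
ring=lambda c:c.mean(2)<190
print("ringtop",a:=cen(t,290,198,315,225,ring)); print("ringside",b:=cen(s,283,214,305,229,lambda c:c.mean(2)<110))
P,e=tri(b[0],a[0]); print(P,e)
for z in (.102,.108,.12): print(z,onz("top",a[0],z))
print("tray corners at .018",[onz("top",T(*p),.018)[:2].round(4).tolist() for p in((62,274),(263,303),(228,515),(22,485))])
print("lid top at .096",[onz("top",T(*p),.096)[:2].round(4).tolist() for p in((415,304),(731,302),(725,47),(417,48))])
print("post",tri(S(373,162),T(576,162)))
print("bar at .09",[onz("top",T(*p),.09)[:2].round(4).tolist() for p in((472,370),(680,367))])
E
```

```text
lidFL [0.5067 0.1363 0.0929] 0.003
lidFR [ 0.512  -0.0649  0.0987] 0.0014
lidBL [0.666  0.1407 0.0948] 0.0118
lidBR [ 0.6737 -0.0598  0.0997] 0.0061
barL [0.4644 0.0937 0.0921] 0.0001
barR [ 0.4679 -0.0281  0.0946] 0.0031
trayBL [0.4546 0.3661 0.0521] 0.134
trayBR [0.5058 0.2321 0.1039] 0.0066
trayFL [ 0.3674  0.4301 -0.0989] 0.0182
trayFR [0.4343 0.2528 0.0119] 0.1388
ringtop (array([303.58278146, 213.28476821]), array([  6,   7,  16,  16, 151], dtype=int32))
ringside (array([292.21232877, 223.1369863 ]), array([  2,   0,  17,  15, 146], dtype=int32))
[0.58882861 0.03560289 0.10351013] 0.002105567057569181
0.102 [0.59010608 0.03545305 0.102     ]
0.108 [0.58924787 0.03575978 0.108     ]
0.12 [0.58753145 0.03637324 0.12      ]
tray corners at .018 [[0.5242, 0.3819], [0.508, 0.2433], [0.3656, 0.2603], [0.3816, 0.3998]]
lid top at .096 [[0.505, 0.1362], [0.5115, -0.0652], [0.6776, -0.0607], [0.6718, 0.1403]]
post (array([0.59118501, 0.03761808, 0.14215499]), np.float64(0.0021418956083238613))
bar at .09 [[0.4643, 0.0988], [0.4697, -0.0337]]
```

>>> move_arm(twist=[[0,0,0.57],[0,0,0.57],[0,0,0.57],[0,0,0.57],[0,0,0.57],[0,0,0.57],[0,0,0.57],[0,0,0.57],[0,0,0.57],[0,0,0.57],[0,0,0.57],[0,0,0.57],[0,0,0.57],[0,0,0.57],[0,0,0.57],[0,0,0.57],[0,0,0.57],[0,0,0.57],[0,0,0.57],[0,0,0.57]], translation=[[0.45,0.7,0],[0.45,0.7,0],[0.45,0.7,0],[0.45,0.7,0],[0.45,0.7,0],[0.45,0.7,0],[0.45,0.7,0],[0.45,0.7,0],[0.45,0.7,0],[0.45,0.7,0],[0.45,0.7,0],[0.45,0.7,0],[0.45,0.7,0],[0.45,0.7,0],[0.45,0.7,0],[0.45,0.7,0],[0.45,0.7,0],[0.45,0.7,0],[0.45,0.7,0],[0.45,0.7,0]], grip=[1,1,1,1,1,1,1,1,1,1,1,1,1,1,1,1,1,1,1,1], force=40)

```text
t: 1.77
ee_pos: [0.5907, 0.0346, 0.2311]
eef_rot: [0.694, 0.72, -0.0, -0.0]
ft_force: [0.0, -0.1, -0.4]
gripper_width: 1.003
finger_force: 0.0
```

```bash
python3 - <<'E'
from h import *
T=lambda x,y:((x+.5)/4-.5+160,(y+.5)/4-.5+170)
S=lambda x,y:((x+.5)/4-.5+200,(y+.5)/4-.5+170)
for a,b in((S(58,73),T(22,485)),(S(220,75),T(62,274)),(S(38,180),T(228,515)),(S(217,177),T(263,303))):
    P,e=tri(a,b); print(P.round(4),round(e,4))
from scipy.spatial.transform import Rotation as R
s=env.sense(); print(s["ee_pos"].round(4) if hasattr(s["ee_pos"],"round") else s["ee_pos"]); print(R.from_quat(s["eef_rot"]).as_matrix().round(3),np.round(s["qpos"],2))
E
```

```text
[0.3845 0.3981 0.0244] 0.0051
[0.5218 0.382  0.0178] 0.0048
[0.3661 0.2615 0.0094] 0.002
[0.5059 0.2447 0.0073] 0.0056
[0.5907 0.0346 0.2311]
[[-0.038  0.999 -0.001]
 [ 0.999  0.038 -0.   ]
 [-0.    -0.001 -1.   ]] [ 0.03  0.74 -0.29  1.41  0.23  1.02 -0.27]
```

>>> move_arm(twist=[[0,0,0],[0,0,0],[0,0,0],[0,0,0],[0,0,0],[0,0,0],[0,0,0],[0,0,0],[0,0,0]], translation=[[0,0.05,-0.5],[0,0,-0.5],[0,0,-0.5],[0,0,-0.5],[0,0,-0.5],[0,0,-0.4],[0,0,-0.2],[0,0,-0.2],[0,0,0]], grip=[1,1,1,1,1,1,1,1,1])

```text
t: 2.52
ee_pos: [0.5898, 0.0351, 0.0983]
eef_rot: [0.695, 0.719, -0.001, -0.0]
ft_force: [-0.5, -0.2, -0.3]
gripper_width: 0.999
finger_force: 0.0
```

>>> move_arm(twist=[[0,0,0],[0,0,0],[0,0,0],[0,0,0],[0,0,0],[0,0,0],[0,0,0],[0,0,0],[0,0,0],[0,0,0],[0,0,0],[0,0,0]], translation=[[0,0,0],[0,0,0],[0,0,0],[0,0,0],[0,0,0],[0,0,0],[0,0,0],[0,0,0],[0,0,0],[0,0,0],[0,0,0],[0,0,0]], grip=[0.3,0.3,0.3,0.3,0.3,0.3,0.3,0.3,0.3,0.3,0.3,0.3])

```text
t: 3.52
ee_pos: [0.5905, 0.0351, 0.1]
eef_rot: [0.695, 0.719, 0.0, 0.0]
ft_force: [-1.6, -0.5, 7.8]
gripper_width: 0.491
finger_force: 43.4
```

>>> move_arm(twist=[[0,0,0],[0,0,0],[0,0,0],[0,0,0],[0,0,0],[0,0,0],[0,0,0],[0,0,0],[0,0,0],[0,0,0],[0,0,0],[0,0,0]], translation=[[0,0,0.1],[0,0,0.15],[0,0,0.2],[0,0,0.25],[0,0,0.3],[0,0,0.3],[0,0,0.3],[0,0,0.3],[0,0,0.3],[0,0,0.2],[0,0,0.1],[0,0,0]], grip=[0.3,0.3,0.3,0.3,0.3,0.3,0.3,0.3,0.3,0.3,0.3,0.3])

```text
t: 4.52
ee_pos: [0.5904, 0.0351, 0.2002]
eef_rot: [0.695, 0.719, 0.0, 0.0]
ft_force: [-0.1, 0.0, -2.1]
gripper_width: 0.491
finger_force: 42.4
```

```bash
python3 - <<'E'
from h import *
s=env.camera("side"); t=env.camera("top")
a=cv2.resize(s[120:320,200:360],None,fx=2.5,fy=2.5); b=cv2.resize(t[150:350,230:390],None,fx=2.5,fy=2.5)
cv2.imwrite("pics/lift.png",np.hstack([a,b])); print(env.sense()["gripper_width"],env.sense()["ft_force"])
E
```

```text
0.49164913688622786 [ 0.5076571  -0.47112208 -1.80990841]
```

View pics/lift.png

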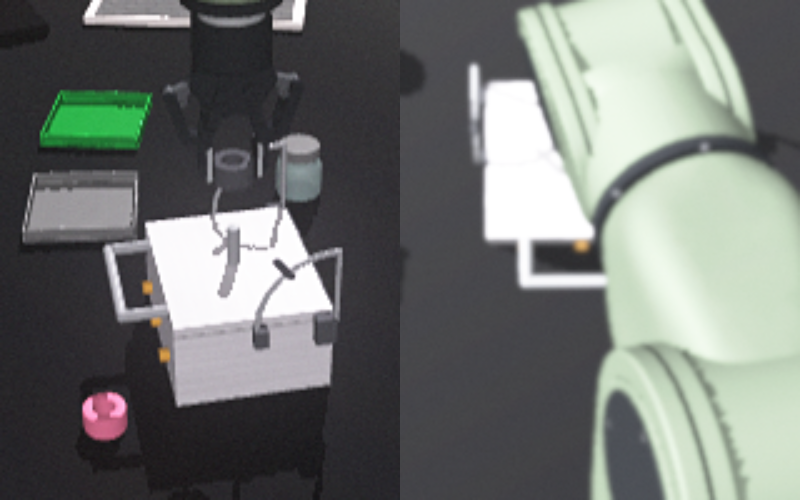

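The ring is gripped level at pane (232,170), above the free post, and the lid is shut. Next I carry it to the tray.

>>> move_arm(twist=[[0,0,0],[0,0,0],[0,0,0],[0,0,0],[0,0,0],[0,0,0],[0,0,0],[0,0,0],[0,0,0],[0,0,0],[0,0,0],[0,0,0],[0,0,0],[0,0,0],[0,0,0],[0,0,0]], translation=[[-0.1,0.2,0],[-0.2,0.4,0],[-0.3,0.6,0],[-0.35,0.7,0],[-0.35,0.7,0],[-0.35,0.7,0],[-0.35,0.7,0],[-0.35,0.7,0],[-0.35,0.7,0],[-0.35,0.7,0],[-0.3,0.6,0],[-0.2,0.36,-0.2],[-0.1,0.2,-0.4],[0,0,-0.6],[0,0,-0.6],[0,0,0]], grip=[0.3,0.3,0.3,0.3,0.3,0.3,0.3,0.3,0.3,0.3,0.3,0.3,0.3,0.3,0.3,0.3])

```text
t: 5.95
ee_pos: [0.442, 0.3249, 0.1235]
eef_rot: [0.694, 0.72, -0.003, -0.001]
ft_force: [-0.9, -0.4, -4.5]
gripper_width: 0.486
finger_force: 42.3
```

>>> move_arm(twist=[[0,0,0],[0,0,0],[0,0,0],[0,0,0],[0,0,0],[0,0,0],[0,0,0],[0,0,0],[0,0,0]], translation=[[0.05,-0.07,-0.3],[0,0,-0.4],[0,0,-0.4],[0,0,-0.4],[0,0,-0.4],[0,0,-0.3],[0,0,-0.2],[0,0,0],[0,0,0]], grip=[0.3,0.3,0.3,0.3,0.3,0.3,0.3,0.3,0.3])

```text
t: 6.7
ee_pos: [0.4462, 0.3229, 0.0317]
eef_rot: [0.695, 0.719, -0.0, -0.0]
ft_force: [0.1, 0.3, -3.1]
gripper_width: 0.489
finger_force: 42.3
```

>>> move_arm(twist=[[0,0,0],[0,0,0],[0,0,0],[0,0,0],[0,0,0],[0,0,0],[0,0,0]], translation=[[0,0,-0.14],[0,0,-0.14],[0,0,-0.12],[0,0,-0.1],[0,0,-0.05],[0,0,0],[0,0,0]], grip=[0.3,0.3,0.3,0.3,0.3,0.3,0.3])

```text
t: 7.28
ee_pos: [0.4461, 0.3227, 0.0093]
eef_rot: [0.695, 0.719, -0.0, -0.0]
ft_force: [0.6, -0.1, -2.2]
gripper_width: 0.487
finger_force: 42.4
```

>>> move_arm(twist=[[0,0,0],[0,0,0],[0,0,0],[0,0,0]], translation=[[0,0,-0.03],[0,0,-0.03],[0,0,0],[0,0,0]], grip=[0.3,0.3,0.3,0.3])

```text
t: 7.62
ee_pos: [0.4463, 0.3228, 0.0082]
eef_rot: [0.695, 0.719, 0.0, 0.0]
ft_force: [-6.1, -4.5, 26.2]
gripper_width: 0.487
finger_force: 45.6
```

>>> move_arm(twist=[[0,0,0],[0,0,0],[0,0,0],[0,0,0],[0,0,0],[0,0,0],[0,0,0],[0,0,0],[0,0,0],[0,0,0],[0,0,0],[0,0,0],[0,0,0],[0,0,0],[0,0,0],[0,0,0],[0,0,0]], translation=[[0,0,0.03],[0,0,0],[0,0,0],[0,0,0],[0,0,0],[0,0,0],[0,0,0],[0,0,0],[0,0,0.2],[0,0,0.4],[0,0,0.6],[0,0,0.8],[0,0,0.8],[0,0,0.8],[0,0,0.7],[0,0,0.4],[0,0,0.2]], grip=[0.85,0.85,0.85,0.85,0.85,0.85,0.85,0.85,0.85,0.85,0.85,0.85,0.85,0.85,0.85,0.85,0.85])

```text
t: 9.03
ee_pos: [0.4465, 0.323, 0.2069]
eef_rot: [0.695, 0.719, 0.002, 0.0]
ft_force: [0.0, -0.2, 0.1]
gripper_width: 0.855
finger_force: 0.0
```

```bash
python3 - <<'E'
from h import *
s=env.camera("side"); t=env.camera("top")
a=cv2.resize(s[120:320,200:360],None,fx=2.5,fy=2.5); b=cv2.resize(t[170:370,140:300],None,fx=2.5,fy=2.5)
cv2.imwrite("pics/placed.png",np.hstack([a,b])); print(np.round(env.sense()["qpos"],2))
E
```

```text
[-0.57  0.71 -0.22  1.61  0.19  0.85 -0.83]
```

View pics/placed.png

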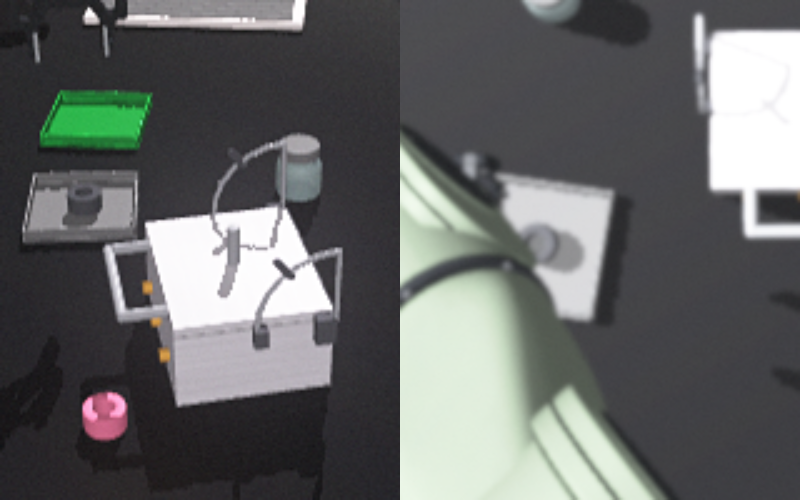

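The ring lies flat near the middle of the grey tray at side pane (84,200), and the lid is still shut. Next is the bar. I'll check the heights of the knobs below it while moving over.

>>> move_arm(twist=[[0,0,0],[0,0,0],[0,0,0],[0,0,0],[0,0,0],[0,0,0],[0,0,0],[0,0,0],[0,0,0],[0,0,0],[0,0,0],[0,0,0],[0,0,0]], translation=[[0.05,-0.3,0],[0.05,-0.6,0],[0.05,-0.7,0],[0.05,-0.7,0],[0.05,-0.7,0],[0.05,-0.7,0],[0.05,-0.7,0],[0.05,-0.7,0],[0.05,-0.7,0],[0.05,-0.7,0],[0,-0.5,0],[0,-0.26,0],[0,0,0]], grip=[0.35,0.35,0.35,0.35,0.35,0.35,0.35,0.35,0.35,0.35,0.35,0.35,0.35], force=40)

```text
t: 10.22
ee_pos: [0.4655, 0.0299, 0.2032]
eef_rot: [0.696, 0.718, -0.001, -0.0]
ft_force: [0.1, -0.2, 0.2]
gripper_width: 0.352
finger_force: 0.0
```

```bash
python3 - <<'E'
from h import *
def blobs(f):
    h=cv2.cvtColor(cv2.imread(f),cv2.COLOR_BGR2HSV); m=cv2.inRange(h,(8,120,120),(28,255,255))
    n,l,st,ce=cv2.connectedComponentsWithStats(m); return [c for c,s in zip(ce[1:],st[1:]) if 2<s[4]<80 and 240<c[0]<345]
A=blobs("pics/side0.png");B=blobs("pics/top0.png"); print(np.round(A,1),np.round(B,1))
for a in A:
    for b in B:
        P,e=tri(a,b)
        if e<.008: print(a.round(),b.round(),P.round(3),round(e,4))
E
```

```text
[[265.6  38.2]
 [258.4 234.5]
 [261.5 248.8]
 [265.4 261.6]] [[302.2 248.1]]
[258. 234.] [302. 248.] [0.5   0.036 0.078] 0.0039
[262. 249.] [302. 248.] [0.505 0.034 0.032] 0.001
[265. 262.] [302. 248.] [ 0.51   0.032 -0.011] 0.0048
```

>>> move_arm(twist=[[0,0,0],[0,0,0],[0,0,0],[0,0,0],[0,0,0],[0,0,0],[0,0,0],[0,0,0],[0,0,0],[0,0,0],[0,0,0]], translation=[[0.02,0.05,-0.2],[0,0,-0.4],[0,0,-0.4],[0,0,-0.4],[0,0,-0.4],[0,0,-0.4],[0,0,-0.35],[0,0,-0.3],[0,0,-0.2],[0,0,-0.12],[0,0,0]], grip=[0.35,0.35,0.35,0.35,0.35,0.35,0.35,0.35,0.35,0.35,0.35])

```text
t: 11.13
ee_pos: [0.4665, 0.0351, 0.0764]
eef_rot: [0.694, 0.72, -0.0, -0.001]
ft_force: [0.2, -0.7, 0.1]
gripper_width: 0.352
finger_force: 0.0
```

>>> move_arm(twist=[[0,0,0],[0,0,0],[0,0,0],[0,0,0],[0,0,0],[0,0,0],[0,0,0],[0,0,0]], translation=[[0,0,0],[0,0,0],[0,0,0],[0,0,0],[0,0,0],[0,0,0],[0,0,0],[0,0,0]], grip=[0,0,0,0,0,0,0,0])

```text
t: 11.8
ee_pos: [0.4657, 0.0345, 0.0776]
eef_rot: [0.695, 0.719, -0.001, -0.001]
ft_force: [-9.1, 3.1, 0.0]
gripper_width: 0.121
finger_force: 39.5
```

>>> move_arm(twist=[[0,0,0],[0,0,0],[0,0,0],[0,0,0],[0,0,0],[0,0,0],[0,0,0],[0,0,0],[0,0,0],[0,0,0],[0,0,0]], translation=[[0.006,0,0.256],[0.019,0,0.256],[0.032,0,0.254],[0.045,0,0.252],[0.057,0,0.25],[0.07,0.004,0.247],[0.082,0.004,0.243],[0.094,0.004,0.238],[0.106,0.004,0.233],[0.117,0.004,0.228],[0,0,0]], grip=[0,0,0,0,0,0,0,0,0,0,0])

```text
t: 12.72
ee_pos: [0.4899, 0.0355, 0.1771]
eef_rot: [0.695, 0.719, -0.002, -0.001]
ft_force: [-20.4, 3.4, 8.5]
gripper_width: 0.121
finger_force: 39.6
```

>>> move_arm(twist=[[0,0,0],[0,0,0],[0,0,0],[0,0,0],[0,0,0],[0,0,0],[0,0,0]], translation=[[0.078,0,0.222],[0.139,0.005,0.215],[0.15,0.005,0.208],[0.16,0.005,0.2],[0.17,0.005,0.192],[0.179,0.005,0.183],[0,0,0]], grip=[0,0,0,0,0,0,0])

```text
t: 13.3
ee_pos: [0.5252, 0.0367, 0.2263]
eef_rot: [0.695, 0.719, -0.001, -0.002]
ft_force: [-26.6, 2.6, 23.5]
gripper_width: 0.119
finger_force: 41.1
```

>>> move_arm(twist=[[0,0,0],[0,0,0],[0,0,0],[0,0,0]], translation=[[-0.06,0,0.06],[0.188,0.005,0.174],[0.197,0.005,0.164],[0,0,0]], grip=[0,0,0,0])

```text
t: 13.63
ee_pos: [0.5411, 0.0373, 0.2417]
eef_rot: [0.695, 0.719, 0.001, 0.0]
ft_force: [-0.9, 4.9, -1.0]
gripper_width: 0.115
finger_force: 42.0
```

>>> move_arm(twist=[[0,0,0],[0,0,0],[0,0,0],[0,0,0],[0,0,0],[0,0,0]], translation=[[0.205,0.006,0.154],[0.212,0.006,0.144],[0.219,0.006,0.133],[0.225,0.006,0.122],[0,0,0],[0,0,0]], grip=[0,0,0,0,0,0])

```text
t: 14.13
ee_pos: [0.5742, 0.0386, 0.2634]
eef_rot: [0.694, 0.72, 0.001, -0.0]
ft_force: [-5.6, 4.4, 8.6]
gripper_width: 0.12
finger_force: 43.2
```

```bash
python3 - <<'E'
from h import *
s=env.camera("side"); cv2.imwrite("pics/up.png",cv2.resize(s[120:320,180:380],None,fx=3,fy=3,interpolation=cv2.INTER_CUBIC)); print(env.sense()["ft_force"],env.sense()["ee_pos"])
E
```

```text
[-4.8110801   6.02829988  7.90565225] [0.57406142 0.03854774 0.26332474]
```

View pics/up.png

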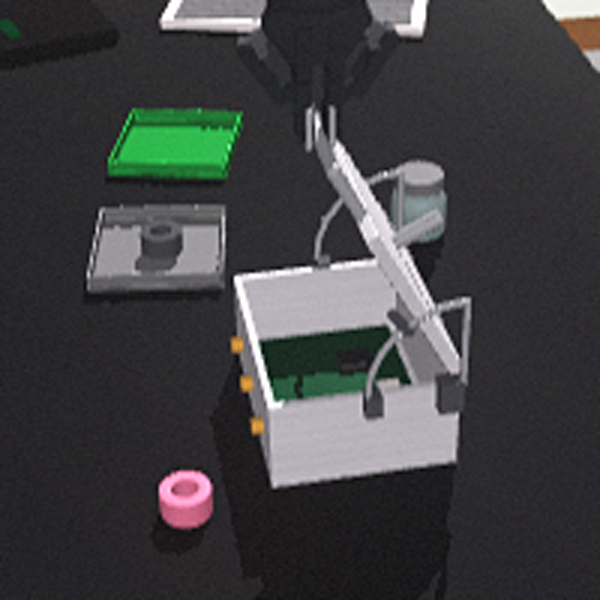

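The lid stands well past the stud at picture (400,320), gripped at (318,125), at about 1.08 to 1.1 rad. The ring is still in the tray. Now I bring the lid back.

>>> move_arm(twist=[[0,0,0],[0,0,0],[0,0,0],[0,0,0],[0,0,0],[0,0,0],[0,0,0],[0,0,0],[0,0,0],[0,0,0]], translation=[[-0.225,-0.006,-0.122],[-0.219,-0.006,-0.133],[-0.212,-0.006,-0.144],[-0.205,-0.006,-0.154],[-0.197,-0.005,-0.164],[-0.188,-0.005,-0.174],[-0.12,0,-0.122],[-0.09,0,-0.096],[0,0,0],[0,0,0]], grip=[0,0,0,0,0,0,0,0,0,0])

```text
t: 15.02
ee_pos: [0.516, 0.0363, 0.2182]
eef_rot: [0.695, 0.719, -0.0, -0.0]
ft_force: [-4.3, 2.7, 4.9]
gripper_width: 0.118
finger_force: 41.5
```

```bash
python3 - <<'E'
from h import *
s=env.camera("side"); cv2.imwrite("pics/end.png",cv2.resize(s[140:290,210:360],None,fx=4,fy=4,interpolation=cv2.INTER_CUBIC)); e=env.sense(); p=e["ee_pos"]; print(e["ft_force"],p,e["finger_force"])
print("phi from x",np.arccos((.6707-p[0])/.205),"from z",np.arcsin((p[2]-.0776)/.205),"atan",np.arctan2(p[2]-.0776,.6707-p[0]))
E
```

```text
[-4.31793104  2.41078833  5.30638638] [0.51600346 0.0362706  0.21829647] 41.5408194065094
phi from x 0.7157256738896521 from z 0.756422938333861 atan 0.7380388845105718
```

View pics/end.png

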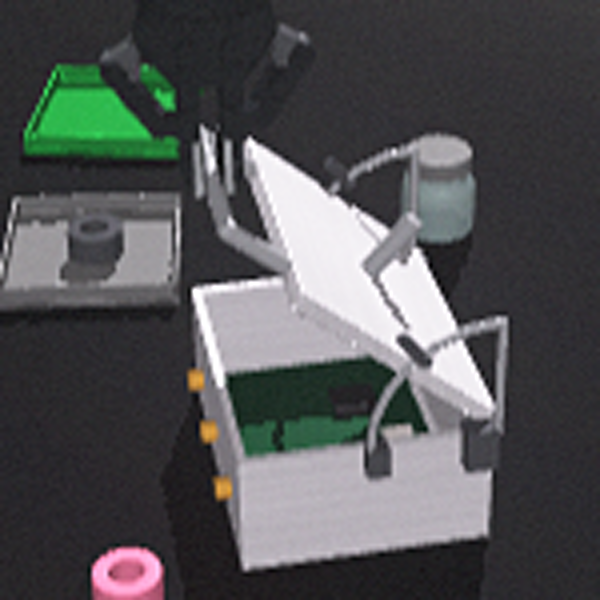

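The lid is held at about 0.74 rad, just below the stud at picture (412,348), with the bar between the fingers at (213,165). The ring lies flat in the tray at (95,240).

```bash
python3 -c "
from bench import env
print(env.sense()['qd']); print(env.sign_off())"
```

```text
[-0.00026681 -0.0007483  -0.00064283 -0.00218443 -0.00028365  0.0036812
  0.00122189]
the job is handed in; nothing more can be done
None
```

I handed the job in at about 15 s of the 64 s allowed: the steel ring lies flat in the grey tray, the lid was raised to about 1.1 rad, and the gripper now holds it still at about 0.74 rad; sign-off gave no verdict.

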